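# Uncover the board under the dispensing needle

## Task

Slide the board carrier, cover still on, along the bench until the sight hole in its cover is right under the dispenser's needle tip. Then peel the clinging cover off by raising its tab corner first while the far edge stays seated, leaving the carrier on the bench under the needle, and present the cover: hold it level in the gripper, centred about 12 cm above the light panel, and finish while still holding it there. Do not lift the carrier, hit the dispenser or disturb the other things on the bench.

Things in the scene. Friction and masses are not known exactly. Their poses are not given: they have to be found in the camera images.
- carrier: Aluminium board carrier loose on the bench, about 0.75 kg: flange 170 x 124 mm, 8 mm thick, with a raised open frame 156 x 100 mm, 30 mm high overall, a green circuit board inside. Origin: centre of its underside; x along its length from tab end to far end (within 0.25 rad of world x at the start), z up. It slides when the cover's tab is dragged level (under 12 N)
- carrier_mark (a point): The brass pad on the board that shows through the sight hole: at (45, -20, 14) mm in the carrier's frame
- cover: Grey formed plastic cover, 0.08 kg, nested over the carrier's frame, same axes; origin (centre of the plate's underside) starts 30 mm above the carrier's. Plate 164 x 108 mm, 4 mm thick; skirts 10 mm deep at the tab end and long sides, 3 mm at the far edge; about 2 mm play. Round sight hole 15 mm wide at (45, -20) mm, over the carrier_mark
- cover_tab (a point): Middle of the upright pull tab on the cover's corner, at (-66, 40, 18) mm in the cover's frame. The tab is 20 mm along x, 10 mm thick along y (pinch it across y from above) and stands 28 mm above the plate; its top is 14 mm above this point
- cover_far (a point): Middle of the cover's far edge, (78, 0, 0) mm in its frame; the peel turns about the line along y here. Sprung rubber pads on the carrier at x = 60 mm, both sides, cling to the lowest 4 mm of the skirts, about 5 N each. Pulled straight up, the tab turns in the fingers and the carrier shifts or tips; turned with the gripper 0.3 rad about this line (tab end 45 mm up) it comes free, then lifts off
- dispenser: Fixed dispenser: a foot and a 245 mm post 140 mm beyond (+x of) the needle, an arm at 195 mm height, an amber syringe 22 mm wide from 128 mm up, a thin steel needle pointing down. Origin on the bench right under the needle tip. May stand left or right
- needle_tip (a point): The tip of the fixed needle, 90 mm above the bench
- light_panel: Fixed flat light panel 150 x 150 mm, 12 mm high, white face in a black frame. Origin: centre of its underside. On the other side from the dispenser
- spool: Bystander: solder spool 48 mm wide, 46 mm high
- tin: Bystander: flat tin 44 mm wide, 18 mm high
- flux_jar: Bystander: jar 50 mm wide, 60 mm high
- spray_can: Bystander: spray can 64 mm wide, 200 mm high
- screwdriver: Bystander: screwdriver 170 mm long, lying
- wick: Bystander: flat white reel 54 mm wide, 11 mm high
- tweezers: Bystander: steel tweezers 120 mm long, lying
Things that resemble listed ones, but are neither listed nor needed, are in the scene too. What is shaped like the dispenser but yellow is not meant.

How it is judged:
By the outcome, as a careful person would: the job done as asked, in the order asked, and still so for the second after the job is handed in, while the arm keeps its last pose, push and grip.
It also fails if it takes over 61 s, if anything falls off the work surface, if the arm or the gripper's body presses on something with over 40 N, if the wrist force passes 120 N, or if a joint passes its speed limit or range.

## Robot

A 6-joint arm with a two-finger parallel gripper is mounted at the origin on the work surface. World frame = base frame: x ahead of the robot, y to its left, z up, the work surface at z = 0. Lengths are in m, angles in rad, forces in N, time in s.
With the tool pointing down it reaches from about 0.375 to 0.9 m from the base axis. Payload 3.1 kg.
Tool frame: the origin (TCP) lies on the front face of the gripper's body, between the roots of the fingers; the fingertips stand 73 mm ahead of it and the grasp point (between the pads) lies 54 mm ahead of it; z points along the fingers, y is the line along which they close (so a half turn about z gives the same grasp; the last joint's range is limited). The gripper opens to 85 mm and grips with 20 to 120 N. Pads are 22 mm wide; open, the fingers measure 114 mm over their backs; the gripper's body (76 mm by 85 mm) begins 54 mm behind the grasp point. The pads swing forward as they close: fully open they stand 13 mm farther back than shut.
Start: joints at [0.929, 0.527, 1.433, -0, 1.181, -0.178], TCP at [0.279, 0.559, 0.304] pointing down, gripper open.
Joint ranges: [-3.08, 3.08], [-0.75, 2.2], [0.22, 2.44], [-1.43, 4.57], [0, 2.65], [-2.85, 2.85]. Speed limits (rad/s): [2.79, 2.79, 3.14, 3.14, 3.14, 3.14].

## Interface

Orientations are given as a unit quaternion [x, y, z, w].
In Python, from bench import manip, capture, calibration, order gives the robot as it stands.
- The arm moves only by the tool play_rows, never from a script. Its argument "targets" is a list of rows, each a list of 5 numbers: the shift along the world's x, y, z in units of 0.2 m (1.0 is 0.2 m), then the turn about the world's z in units of 360 degrees (1.0 is 360 degrees), then the closure, from 0 (fully open) to 1 (shut). In form: [[dx, dy, dz, spin, fingers], ...]. A call has 1 to 12 rows; each row shifts and turns the commanded pose from where the row before left it; what a row does not reach is not made up. A row lasts 1/8 s, in which the tool goes at most 62.5 mm and 10.7 degrees, less where a joint would pass 70% of its speed; a pose out of reach is approached as far as the arm can. A call with a number of a shift or a turn outside -1 to 1 is refused whole. A call with a gripper value outside its range is refused whole. The fingers move at their own pace and stop on an object; the grip force is fixed at half the most. Time passes only in rows, so rows that do not move let the fingers close. It gives the time, the measured TCP pose, the force, the opening and the grip force at its end, in the units of the state.
- manip.get_obs(): the state, without advancing time (a new reading comes with each control period).
- capture(name): name is "scene" or "top"; returns (picture, depth): 420x560x3 uint8, red, green, blue; 420x560 float32, m along the optical axis (not along the pixel's ray), 0 where there is no reading.
- calibration(name): a dict with "intrinsics" (3x3 intrinsics, pixels), "world_from_camera" (4x4, takes a point from camera to world coordinates). Camera axes: x right, y down, z forward; pixel columns grow to the right and rows downward; lengths in m; the calibration is good to about 2 mm. A picture is of the moment at which its call begins. calibration takes no time and is no camera call.
- order.hand_in(): hands the job in; it is judged then, once.
The state is a dict: "clock": time; "joint_pos": joint angles; "joint_vel": joint speeds; "effort": joint torques, N m; "tool_pos": TCP position; "tcp_rot": TCP orientation; "wrist_force": force on the tool from outside, world axes, zero at the start; "ft_torque": the same for the moment, N m; "grip_width": finger opening in m; "finger_force": force on a finger pad.
Only numpy, scipy, OpenCV 4.12 (cv2) and the standard library are available. Lean on these libraries where they do the work, as an engineer would, in place of code of your own. Each camera call takes 0.05 s, during which the arm holds its last target. There are 200 camera calls.

## Working session

There is one attempt and no reset: what is moved stays moved. The work goes in short steps, Python scripts to look and compute and a tool call to move; the robot and the scene stay as the last step left them, time stands still between calls to the robot, and variables do not carry over. Pictures are saved under pics/ and viewed, at most 10 in all, crops included, and the job is handed in when it is done.

Besides the shell and the picture viewer there is one more tool, called after "Request:" by a JSON object that holds its "op" and its "data". play_rows: Moves the arm, as the interface text tells. Shifts and turns lie within -1 to 1; 1 stands for 0.2 m of shift or 360 degrees of turn. Its arguments: {"type":"object","properties":{"targets":{"type":"array","items":{"type":"array","items":{"type":"number"}}}},"required":["targets"]}

```bash
mkdir -p pics; ls; cat > h.py <<'E'
import numpy as np, cv2
from bench import manip, capture, calibration, order
def shot(n,f=None):
    p,d=capture(n)
    if f: cv2.imwrite('pics/'+f,cv2.cvtColor(p,cv2.COLOR_RGB2BGR))
    c=calibration(n);K=np.array(c["intrinsics"]);T=np.array(c["world_from_camera"])
    v,u=np.indices(d.shape)
    P=np.stack([(u-K[0,2])/K[0,0]*d,(v-K[1,2])/K[1,1]*d,d],-1)@T[:3,:3].T+T[:3,3]
    P[d==0]=np.nan
    return p,P
E
python3 - <<'E'
from h import *
for n in("top","scene"):
    p,P=shot(n,n+'0.png'); np.savez(n+'0.npz',p=p,P=P)
    c=calibration(n);print(np.round(c["intrinsics"],1),np.round(c["world_from_camera"],3))
print(manip.get_obs())
E
```

```text
pics
[[467.8   0.  278.5]
 [  0.  467.8 210.1]
 [  0.    0.    1. ]] [[ 0.019 -0.987  0.157  0.331]
 [-1.    -0.018  0.007 -0.089]
 [-0.004 -0.157 -0.988  1.393]
 [ 0.     0.     0.     1.   ]]
[[516.    0.  277.5]
 [  0.  516.  212.6]
 [  0.    0.    1. ]] [[ 0.849  0.328 -0.414  1.324]
 [ 0.528 -0.557  0.641 -1.313]
 [-0.02  -0.763 -0.646  1.34 ]
 [ 0.     0.     0.     1.   ]]
{'clock': 0.1, 'joint_pos': array([ 9.29488403e-01,  5.28355004e-01,  1.43379873e+00,  1.62397578e-05,
        1.18140765e+00, -1.78531161e-01]), 'joint_vel': array([ 0.00118928, -0.00056984, -0.00252186,  0.00019191,  0.00203439,
       -0.00043129]), 'effort': array([-2.48297292e-04, -4.43302417e+01, -1.78587091e+01, -2.51012625e-04,
        3.97566851e-03, -3.19176962e-06]), 'tool_pos': array([0.27869581, 0.55884591, 0.30303471]), 'tcp_rot': array([ 2.29332020e-01,  9.73347757e-01, -8.99819421e-04, -3.99190819e-04]), 'wrist_force': array([ 0.06542762,  0.23714037, -0.77156422]), 'ft_torque': array([0.01440462, 0.08874033, 0.02356683]), 'finger_force': 0.0, 'grip_width': 0.08547248348606831}
```

View pics/top0.png

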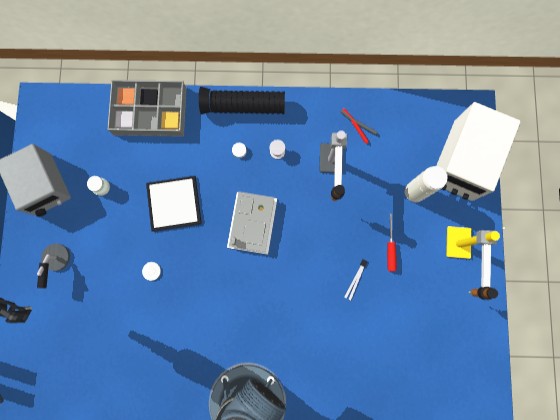

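View pics/scene0.png

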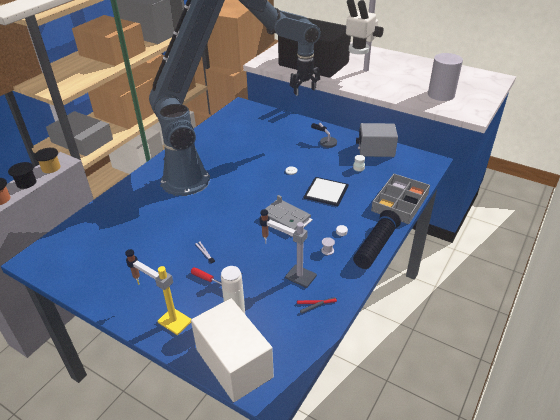

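The top view shows the carrier at about (253,223), with its tab at (240,242) and the hole near (261,208). The real dispenser's foot is at (326,158) and its syringe at (337,192). The light panel is at (174,204) and the yellow decoy at (470,245). Next I measure them.

```bash
python3 - <<'E'
from h import *
for n,roi in(("top",(215,130,150,140)),("scene",(240,190,90,105))):
    z=np.load(n+'0.npz');p,P=z['p'],z['P']
    x,y,w,h=roi
    c=cv2.cvtColor(p[y:y+h,x:x+w],cv2.COLOR_RGB2BGR);s=min(800//w,600//h)
    cv2.imwrite(f'pics/{n}_c.png',cv2.resize(c,None,fx=s,fy=s,interpolation=cv2.INTER_CUBIC));print(n,s)
z=np.load('top0.npz');p,P=z['p'],z['P']
def reg(x0,y0,x1,y1,lo,hi):
    m=np.zeros(P.shape[:2],bool);m[y0:y1,x0:x1]=1
    return m&(P[...,2]>lo)&(P[...,2]<hi)
m=reg(222,180,285,262,.027,.042);q=P[m]
r=cv2.minAreaRect(q[:,:2].astype(np.float32));print('plate',r,np.median(q[:,2]),len(q))
m=reg(222,180,285,262,.045,.08);print('tab',P[m].mean(0),P[m].min(0),P[m].max(0),m.sum())
m=reg(140,170,208,238,.006,.02);r=cv2.minAreaRect(P[m][:,:2].astype(np.float32));print('panel',r,np.median(P[m][:,2]))
for n,b in(("top",(310,120,365,210)),("scene",(250,195,320,300))):
    z=np.load(n+'0.npz');p,P=z['p'],z['P']
    for lo,hi in((.005,.03),(.06,.092),(.1,.125),(.13,.155),(.155,.18),(.18,.2),(.2,.22),(.22,.235),(.235,.26)):
        m=reg(*b,lo,hi);q=P[m]
        if len(q):print(n,lo,len(q),q.mean(0).round(4),q.min(0).round(4),q.max(0).round(4))
# obstacles
z=np.load('top0.npz');P=z['P']
m=((P[...,2]>.006)&(P[...,0]>.2)&(P[...,0]<.85)&(abs(P[...,1])<.6)).astype(np.uint8)
k,l,s,c=cv2.connectedComponentsWithStats(m)
for i in range(1,k):
    if s[i,4]>12:
        q=P[l==i];print(s[i],q.min(0).round(3),q.max(0).round(3))
E
```

```text
top 4
scene 5
plate ((0.5118726491928101, 0.00037179887294769287), (0.10832571238279343, 0.16433395445346832), 81.82601165771484) 0.03453173962009182 1958
tab [0.45178932 0.04868591 0.05979322] [0.44286691 0.04360044 0.04537374] [0.46051033 0.05524442 0.06539266] 28
panel ((0.5690031051635742, 0.23822201788425446), (0.20476776361465454, 0.18882234394550323), 3.7802839279174805) 0.011451633518324678
top 0.005 662 [ 0.7279 -0.2501  0.0106] [ 0.558  -0.3372  0.005 ] [ 0.8377 -0.1709  0.0293]
top 0.06 21 [ 0.7031 -0.23    0.0742] [ 0.6996 -0.2383  0.0603] [ 0.7107 -0.2241  0.0904]
top 0.1 14 [ 0.704  -0.2283  0.113 ] [ 0.7003 -0.2339  0.1006] [ 0.712  -0.2243  0.125 ]
top 0.13 20 [ 0.6056 -0.2274  0.1405] [ 0.5591 -0.2392  0.1303] [ 0.7065 -0.2212  0.1514]
top 0.18 84 [ 0.6365 -0.2292  0.1951] [ 0.5537 -0.2526  0.1824] [ 0.7229 -0.2152  0.2   ]
top 0.2 434 [ 0.6498 -0.2323  0.2059] [ 0.5548 -0.2537  0.2   ] [ 0.728  -0.2148  0.2189]
top 0.22 47 [ 0.6223 -0.2321  0.2313] [ 0.5593 -0.2447  0.2207] [ 0.7123 -0.2197  0.235 ]
top 0.235 120 [ 0.6456 -0.2335  0.2413] [ 0.5584 -0.2459  0.2351] [
[... 1418 characters left out ...]
.587 0.432 0.006] [0.643 0.5   0.069]
[ 146  176   55   56 2351] [0.481 0.155 0.006] [0.652 0.324 0.022]
[ 227  192   50   63 2263] [ 0.42  -0.071  0.006] [0.6   0.073 0.065]
[387 214  10  58 319] [ 0.376 -0.426  0.007] [ 0.546 -0.399  0.032]
[446 227  10  31 224] [ 0.421 -0.6    0.006] [ 0.51  -0.575  0.024]
[476 230   9  15 107] [ 0.443 -0.6    0.179] [ 0.477 -0.59   0.216]
[ 37 244  33  45 741] [0.309 0.537 0.006] [0.437 0.6   0.099]
[362 260   6   8  20] [ 0.387 -0.342  0.006] [ 0.407 -0.327  0.014]
[471 261  21  39 263] [ 0.305 -0.6    0.127] [ 0.4   -0.586  0.24 ]
[142 263  19  18 207] [0.337 0.266 0.006] [0.387 0.32  0.016]
[  0 298  32  26 515] [0.235 0.487 0.244] [0.29  0.541 0.354]
```

View pics/top_c.png

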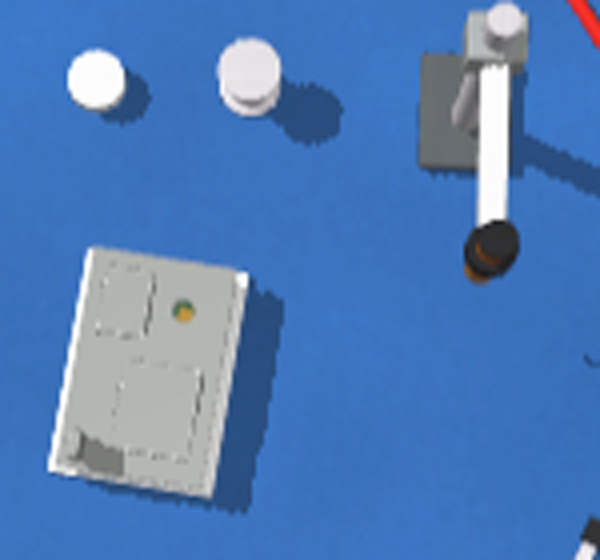

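View pics/scene_c.png

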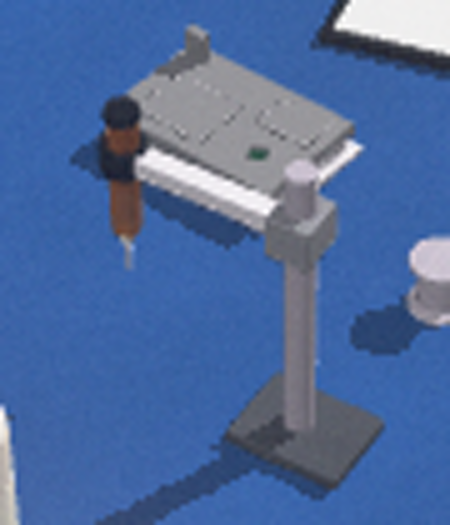

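The top crop shows the hole at crop (183,311), which is full-image (260.8,207.8). The syringe cap is at crop (492,245). In the scene crop the needle tip is at about (128,268), which is full-image (265.6,243.6). The arm points along -x from the post.

```bash
python3 - <<'E'
from h import *
def ray(n,u,v,z):
    c=calibration(n);K=np.array(c["intrinsics"]);T=np.array(c["world_from_camera"])
    d=T[:3,:3]@np.array([(u-K[0,2])/K[0,0],(v-K[1,2])/K[1,1],1]);o=T[:3,3]
    return (o+d*(z-o[2])/d[2]).round(4)
print('needle',ray('scene',265.3,243.4,.09),ray('scene',265.3,237.4,.107))
T=np.load('top0.npz');S=np.load('scene0.npz')
from scipy.optimize import least_squares
for n,D in(('top',T),('scene',S)):
    P,p=D['P'],D['p'].astype(int)
    for lo,hi in((.09,.128),(.132,.165),(.165,.19),(.2,.23),(.23,.26)):
        m=(P[...,2]>lo)&(P[...,2]<hi)&(P[...,0]>.54)&(P[...,0]<.6)&(abs(P[...,1]+.235)<.04)
        q=P[m]
        if len(q)>3: print(n,lo,len(q),q.mean(0).round(4),q.min(0).round(4),q.max(0).round(4))
        if len(q)>8 and lo<.2:
            f=least_squares(lambda c:np.hypot(q[:,0]-c[0],q[:,1]-c[1])-.011,[.565,-.238]);print(' fit',f.x.round(4))
P,p=T['P'],T['p'].astype(int)
m=np.zeros(p.shape[:2],bool);m[170:238,140:208]=1
w=m&(p.min(-1)>200);r=cv2.minAreaRect(P[w][:,:2].astype(np.float32));print('white',r,np.median(P[w],axis=0))
dk=m&(p.max(-1)<90);print('frame',cv2.minAreaRect(P[dk|w][:,:2].astype(np.float32)))
print('hole',ray('top',260.75,207.75,.034),ray('top',260.75,207.75,.014))
th=np.deg2rad(81.826-90);R=np.array([[np.cos(th),-np.sin(th)],[np.sin(th),np.cos(th)]])
print('yaw',th,'hole pred',R@[.045,-.02]+[.5119,.0004],'tab pred',R@[-.066,.04]+[.5119,.0004])
S_=S['P'];ps=S['p']
m=(S_[...,2]>.03)&(S_[...,2]<.04)&(abs(S_[...,0]-.51)<.12)&(abs(S_[...,1])<.09)
print('plate scene',cv2.minAreaRect(S_[m][:,:2].astype(np.float32)))
E
```

```text
needle [ 0.5752 -0.2358  0.09  ] [ 0.5689 -0.2249  0.107 ]
top 0.132 12 [ 0.5639 -0.2262  0.1433] [ 0.5591 -0.2349  0.1339] [ 0.5709 -0.2212  0.1514]
 fit [ 0.5711 -0.2325]
top 0.165 8 [ 0.5629 -0.2281  0.1883] [ 0.555  -0.2429  0.1866] [ 0.5974 -0.2166  0.1896]
top 0.2 87 [ 0.5725 -0.2295  0.2056] [ 0.5548 -0.2482  0.2005] [ 0.5992 -0.2153  0.23  ]
top 0.23 82 [ 0.5705 -0.232   0.2362] [ 0.5584 -0.2447  0.2305] [ 0.583  -0.2197  0.2413]
scene 0.09 15 [ 0.5761 -0.2361  0.1156] [ 0.5707 -0.2426  0.0904] [ 0.5826 -0.2274  0.1279]
 fit [ 0.5702 -0.2278]
scene 0.132 45 [ 0.5781 -0.2406  0.1493] [ 0.5672 -0.2498  0.1321] [ 0.5884 -0.2236  0.1648]
 fit [ 0.5733 -0.2333]
scene 0.165 30 [ 0.5799 -0.2427  0.179 ] [ 0.5669 -0.2496  0.1651] [ 0.5979 -0.2303  0.1895]
 fit [ 0.5761 -0.2355]
scene 0.2 72 [ 0.5805 -0.2393  0.2099] [ 0.5587 -0.2541  0.2   ] [ 0.5995 -0.2152  0.2285]
scene 0.23 39 [ 0.5752 -0.2355  0.2346] [ 0.5607 -0.2498  0.2301] [ 0.5885 -0.2195  0.2408]
white ((nan, nan), (0.0, 0.0), 0.0) [nan nan nan]
frame ((0.5657472014427185, 0.23676854372024536), (0.1495320200920105, 0.14891111850738525), 11.294971466064453)
hole [ 0.5535 -0.0264  0.034 ] [ 0.5567 -0.0255  0.014 ]
yaw -0.1426632130580166 hole pred [ 0.55359924 -0.02579491] tab pred [0.45225769 0.0493775 ]
plate scene ((0.5179393887519836, -0.0035866498947143555), (0.11465705186128616, 0.16775545477867126), 83.31714630126953)
```

Request:
{"op": "play_rows", "data": {"targets": [[0.087, -0.255, 0, 0.0051, 0], [0.087, -0.255, 0, 0.0051, 0], [0.087, -0.255, 0, 0.0051, 0], [0.087, -0.255, 0, 0.0051, 0], [0.087, -0.255, 0, 0.0051, 0], [0.087, -0.255, 0, 0.0051, 0], [0.087, -0.255, 0, 0.0051, 0], [0.087, -0.255, 0, 0.0051, 0], [0.087, -0.255, 0, 0.0051, 0], [0.087, -0.255, 0, 0.0051, 0], [0, 0, -0.2, 0, 0], [0, 0, -0.2, 0, 0]]}}

```text
clock: 1.6
tool_pos: [0.4536, 0.0481, 0.2233]
tcp_rot: [0.072, 0.997, -0.0, 0.001]
wrist_force: [-0.4, -1.2, -0.3]
grip_width: 0.0858
finger_force: 0.0
```

Request:
{"op": "play_rows", "data": {"targets": [[0, 0, -0.2, 0, 0], [0, 0, -0.2, 0, 0], [0, 0, -0.12, 0, 0], [0, 0, -0.04, 0, 0], [0, 0, 0, 0, 0.5], [0, 0, 0, 0, 0.8], [0, 0, 0, 0, 1], [0, 0, 0, 0, 1], [0, 0, 0, 0, 1], [0, 0, 0, 0, 1], [0, 0, 0, 0, 1], [0, 0, 0, 0, 1]]}}

```text
clock: 3.1
tool_pos: [0.4533, 0.0493, 0.1127]
tcp_rot: [0.071, 0.997, -0.0, 0.001]
wrist_force: [-1.3, -0.1, 5.2]
grip_width: 0.0089
finger_force: 59.0
```

Request:
{"op": "play_rows", "data": {"targets": [[0, 0, 0.005, 0, 1], [0, 0, 0, 0, 1], [0.001, -0.01, 0, 0, 1], [0.002, -0.02, 0, 0, 1], [0.003, -0.03, 0, 0, 1], [0.003, -0.03, 0, 0, 1], [0.003, -0.03, 0, 0, 1], [0.003, -0.03, 0, 0, 1], [0.003, -0.03, 0, 0, 1], [0.003, -0.03, 0, 0, 1], [0.002, -0.02, 0, 0, 1], [0, 0, 0, 0, 1]]}}

```text
clock: 4.6
tool_pos: [0.4567, 0.0033, 0.1128]
tcp_rot: [0.071, 0.997, 0.0, -0.001]
wrist_force: [-1.2, 2.5, 0.3]
grip_width: 0.0087
finger_force: 58.8
```

```bash
cat >> h.py <<'E'
def plate(P,c):
    m=(P[...,2]>.027)&(P[...,2]<.042)&(abs(P[...,0]-c[0])<.13)&(abs(P[...,1]-c[1])<.12)
    k,l,s,_=cv2.connectedComponentsWithStats(m.astype(np.uint8));i=1+s[1:,4].argmax()
    return cv2.minAreaRect(P[l==i][:,:2].astype(np.float32)),s[i,4]
E
python3 - <<'E'
from h import *
p,P=shot('top','t1.png');print(plate(P,(.52,-.05)))
print(manip.get_obs()['wrist_force'],manip.get_obs()['ft_torque'])
E
```

```text
(((0.5156972408294678, -0.04505088925361633), (0.10806137323379517, 0.16490691900253296), 82.24110412597656), np.int32(1290))
[-1.61379917  4.2205724   1.89853346] [0.46750557 0.12429091 0.29069283]
```

Request:
{"op": "play_rows", "data": {"targets": [[0.001, -0.015, 0, 0, 1], [0.003, -0.03, 0, 0, 1], [0.004, -0.045, 0, 0, 1], [0.005, -0.06, 0, 0, 1], [0.006, -0.06, 0, 0, 1], [0.006, -0.06, 0, 0, 1], [0.006, -0.06, 0, 0, 1], [0.006, -0.06, 0, 0, 1], [0.006, -0.06, 0, 0, 1], [0.006, -0.06, 0, 0, 1], [0.005, -0.06, 0, 0, 1], [0.005, -0.06, 0, 0, 1]]}}

```text
clock: 6.15
tool_pos: [0.4685, -0.1222, 0.1127]
tcp_rot: [0.071, 0.997, 0.001, -0.001]
wrist_force: [0.8, 5.0, 1.6]
grip_width: 0.0086
finger_force: 58.9
```

Request:
{"op": "play_rows", "data": {"targets": [[0.005, -0.05, 0, 0, 1], [0.004, -0.04, 0, 0, 1], [0.003, -0.03, 0, 0, 1], [0.002, -0.02, 0, 0, 1], [0.001, -0.01, 0, 0, 1], [0, 0, 0, 0, 1], [0, 0, 0, 0, 1]]}}

```text
clock: 7.02
tool_pos: [0.4714, -0.152, 0.1127]
tcp_rot: [0.071, 0.997, 0.001, -0.001]
wrist_force: [-1.5, 4.9, 1.8]
grip_width: 0.009
finger_force: 59.0
```

```bash
python3 - <<'E'
from h import *
p,P=shot('top','t2.png');print(plate(P,(.53,-.2)))
a=p[150:270,280:400]
q,Q=shot('scene','s2.png');print(plate(Q,(.53,-.2)))
b=q[205:305,200:300]
f=lambda c,s:cv2.resize(cv2.cvtColor(c,cv2.COLOR_RGB2BGR),(s,s),interpolation=cv2.INTER_CUBIC)
cv2.imwrite('pics/c2.png',np.hstack([f(a,400),f(b,400)]))
o=manip.get_obs();print(o['tool_pos'],o['wrist_force'])
E
```

```text
(((0.580943763256073, -0.21224366128444672), (0.12932370603084564, 0.06521076709032059), 58.913021087646484), np.int32(639))
(((0.5324442982673645, -0.2017393708229065), (0.11464066058397293, 0.17076155543327332), 82.99519348144531), np.int32(899))
[ 0.47146289 -0.15200596  0.11274953] [-0.61901259  4.73421266  1.09811011]
```

View pics/c2.png

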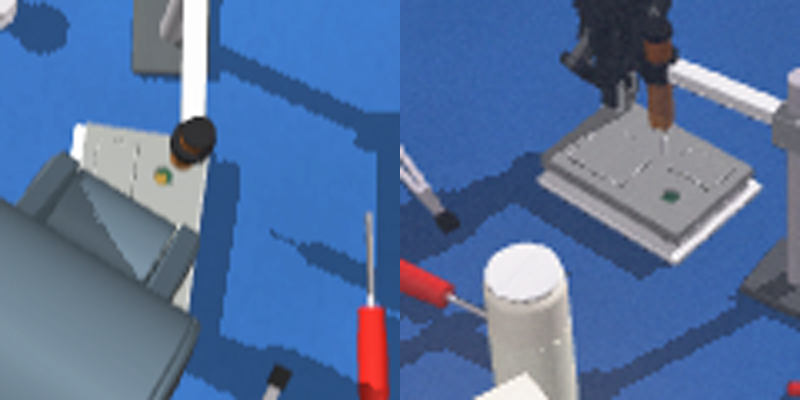

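The right half shows the hole at scene pixel about (267.8,254) and the needle tip about (266.5,243). In the left half the hole is at top pixel about (328.9,202.5). I compute the offset between them.

```bash
python3 - <<'E'
from h import *
def ray(n,u,v,z):
    c=calibration(n);K=np.array(c["intrinsics"]);T=np.array(c["world_from_camera"])
    d=T[:3,:3]@np.array([(u-K[0,2])/K[0,0],(v-K[1,2])/K[1,1],1]);o=T[:3,3]
    return (o+d*(z-o[2])/d[2]).round(4)
print('scene hole',ray('scene',267.75,254,.034),'tip',ray('scene',265.5,243.4,.09),ray('scene',266.5,242.8,.09))
print('top hole',ray('top',328.9,202.5,.034),'old scene hole',ray('scene',291.8,220.6,.034))
q=cv2.imread('pics/s2.png');t=cv2.imread('pics/t2.png')
f=lambda c,x,y:cv2.resize(c,(x,y),interpolation=cv2.INTER_NEAREST)
a=q[222:262,250:290];b=t[180:220,310:350]
cv2.imwrite('pics/c3.png',np.hstack([f(a,400,400),f(b,400,400)]))
z=np.load('scene0.npz');c=z['p'][225:250,256:276].astype(int)
print(c[12:22,3:16].sum(-1)//3)
E
```

```text
scene hole [ 0.579  -0.2291  0.034 ] tip [ 0.5758 -0.2354  0.09  ] [ 0.5772 -0.2311  0.09  ]
top hole [ 0.5728 -0.2269  0.034 ] old scene hole [ 0.5606 -0.0291  0.034 ]
[[105 109 105 102  90 139 111  97 108 111 111 111 109]
 [108 109 108 109 108 136 151 118 110 111 107 111 112]
 [106 108 105 107 111 113 146 164 108 106 112 106 110]
 [109 108 111 107 108 108 126 135 108 111 110 111 112]
 [109 108 112 111 107 112 124 128 112 108 113 112 109]
 [109 111 108 109 109 113 126 126 108 112 108 109 111]
 [110 106 107 108 106 110 121 126 110 110 114 113 107]
 [109 109 108 112 112 110 110 113 110 111 112 108 108]
 [106 110 109 112 111 113 111 112 110 111 112 109 111]
 [111 111 111 110 112 109 111 111 108 108 110 112 111]]
```

View pics/c3.png

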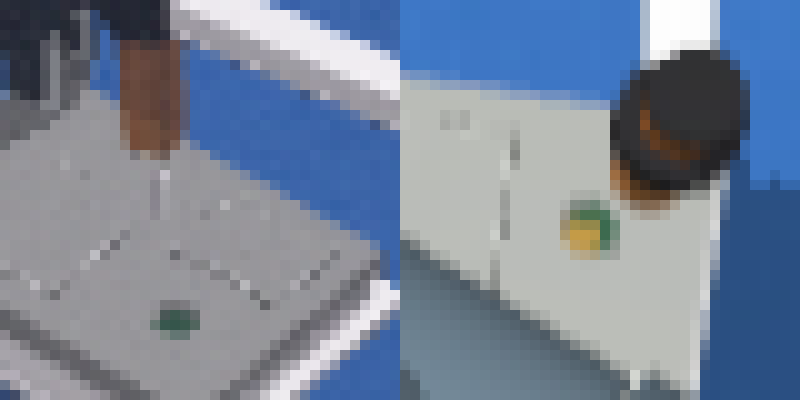

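```bash
python3 - <<'E'
from h import *
def ray(n,u,v,z):
    c=calibration(n);K=np.array(c["intrinsics"]);T=np.array(c["world_from_camera"])
    d=T[:3,:3]@np.array([(u-K[0,2])/K[0,0],(v-K[1,2])/K[1,1],1]);o=T[:3,3]
    return (o+d*(z-o[2])/d[2]).round(4)
q=cv2.imread('pics/s2.png').astype(int)[222:262,250:290]
m=(q[...,1]-q[...,2]>18)&(np.indices(q.shape[:2])[0]>26)&(abs(np.indices(q.shape[:2])[1]-17)<5)&(np.indices(q.shape[:2])[0]<37)&(q[...,0]-q[...,1]<25)
y,x=np.nonzero(m);u,v=x.mean()+250,y.mean()+222;print(u,v,len(x));print('scene hole',ray('scene',u,v,.034),'tip',ray('scene',265.55,243.5,.09))
t=cv2.imread('pics/t2.png').astype(int)[180:220,310:350]
# top: blob approx crop (190,228)/10
print('top hole',ray('top',310+18.7-.5,180+22.8-.5,.034))
o=manip.get_obs();th=-.1426+.0;R=np.array([[np.cos(th),-np.sin(th)],[np.sin(th),np.cos(th)]])
print('from tool',R@[.111,-.06]+o['tool_pos'][:2])
E
```

```text
267.42857142857144 253.85714285714286 7
scene hole [ 0.5777 -0.2291  0.034 ] tip [ 0.5763 -0.2358  0.09  ]
top hole [ 0.5734 -0.2248  0.034 ]
from tool [ 0.57280919 -0.22717196]
```

Request:
{"op": "play_rows", "data": {"targets": [[-0.0025, -0.01, 0, 0, 1], [-0.0025, -0.015, 0, 0, 1], [-0.0025, -0.01, 0, 0, 1], [0, 0, 0, 0, 1], [0, 0, 0, 0, 1]]}}

```text
clock: 7.75
tool_pos: [0.471, -0.1598, 0.1129]
tcp_rot: [0.071, 0.997, -0.0, 0.0]
wrist_force: [0.2, 4.2, -0.4]
grip_width: 0.0087
finger_force: 58.7
```

```bash
python3 - <<'E'
from h import *
def ray(n,u,v,z):
    c=calibration(n);K=np.array(c["intrinsics"]);T=np.array(c["world_from_camera"])
    d=T[:3,:3]@np.array([(u-K[0,2])/K[0,0],(v-K[1,2])/K[1,1],1]);o=T[:3,3]
    return (o+d*(z-o[2])/d[2]).round(4)
p,P=shot('scene','s3.png');print(plate(P,(.53,-.2)))
q=p.astype(int)
for w in(.0,):
    y0,x0=246,258;c=q[y0:y0+14,x0:x0+16];g=np.clip(c[...,1]-c[...,0]-8,0,60)*(c[...,2]-c[...,1]<25)
    Y,X=np.indices(g.shape);u,v=(X*g).sum()/g.sum()+x0,(Y*g).sum()/g.sum()+y0
    print(u,v,ray('scene',u,v,.034));print(g)
o=manip.get_obs();print(o['tool_pos'],o['wrist_force'],o['ft_torque'],o['clock'])
E
```

```text
(((0.5326619148254395, -0.2101513296365738), (0.11627767235040665, 0.1714862436056137), 82.99369049072266), np.int32(904))
265.7094594594595 255.20945945945945 [ 0.5761 -0.238   0.034 ]
[[ 0  0  0  0  0  0  0  0  0  0  0  0  0  0  0  0]
 [ 0  0  0  0  0  0  0  0  0  0  0  0  0  0  0  0]
 [ 0  0  0  0  0  0  0  0  0  0  0  0  0  0  0  0]
 [ 0  0  0  0  0  0  0  0  0  0  0  0  0  0  0  0]
 [ 0  0  0  0  0  0  0  0  0  0  0  0  0  0  0  0]
 [ 0  0  0  0  0  0  0  0  0  0  0  0  0  0  0  0]
 [ 0  0  0  0  0  0  0  0  0  0  0  0  0  0  0  0]
 [ 0  0  0  0  0  0  0  0  0  0  0  0  0  0  0  0]
 [ 0  0  0  0  0  0  0  5 13  0  0  0  0  0  0  0]
 [ 0  0  0  0  0  0 13 23 24 21  0  0  0  0  0  0]
 [ 0  0  0  0  0  0  2 15 23  9  0  0  0  0  0  0]
 [ 0  0  0  0  0  0  0  0  0  0  0  0  0  0  0  0]
 [ 0  0  0  0  0  0  0  0  0  0  0  0  0  0  0  0]
 [ 0  0  0  0  0  0  0  0  0  0  0  0  0  0  0  0]]
[ 0.47096092 -0.1598446   0.11288661] [0.39642412 3.2507914  0.52614489] [ 0.64409594 -0.01806698  0.27584622] 7.8
```

Request:
{"op": "play_rows", "data": {"targets": [[0, 0, 0, 0, 0.6], [0, 0, 0, 0, 0.6], [0, 0, 0, 0, 0.6], [0, 0, 0.07, 0, 0.6], [-0.06, 0.0085, 0, 0, 0.6], [0, 0, 0, 0, 0.6], [0, 0, 0, 0, 1], [0, 0, 0, 0, 1], [0, 0, 0, 0, 1], [0, 0, 0, 0, 1], [0, 0, 0, 0, 1]]}}

```text
clock: 9.18
tool_pos: [0.4588, -0.1579, 0.127]
tcp_rot: [0.071, 0.997, 0.0, -0.0]
wrist_force: [-1.0, 1.0, 5.7]
grip_width: 0.0069
finger_force: 58.8
```

```bash
python3 - <<'E'
from h import *
p,P=shot('scene','s4.png');r,_=plate(P,(.53,-.2));print(r)
o=manip.get_obs();print(o['tool_pos'],o['wrist_force'],o['ft_torque'],o['clock'])
E
```

```text
((0.5334872603416443, -0.20961475372314453), (0.11620846390724182, 0.16973911225795746), 82.58613586425781)
[ 0.45884891 -0.15789737  0.12703204] [-0.03684015  1.08375411  5.82550554] [0.20849047 0.11907524 0.0065397 ] 9.225
```

Request:
{"op": "play_rows", "data": {"targets": [[0.003, -0.0004, 0.015, 0, 1], [0.0032, -0.0004, 0.015, 0, 1], [0.0035, -0.0005, 0.015, 0, 1], [0.0038, -0.0005, 0.0145, 0, 1], [0.004, -0.0006, 0.0145, 0, 1], [0, 0, 0, 0, 1]]}}

```text
clock: 9.98
tool_pos: [0.4625, -0.1586, 0.1419]
tcp_rot: [0.071, 0.997, -0.0, 0.0]
wrist_force: [-0.4, 1.6, -2.0]
grip_width: 0.0062
finger_force: 58.7
```

```bash
cat >> h.py <<'E'
def planes(P,p,c=(.53,-.21)):
    """tilted grey cover plane fit + flange (8 mm) rect, scene view"""
    m=(abs(P[...,0]-c[0])<.11)&(abs(P[...,1]-c[1])<.085)&(P[...,2]>.03)&(P[...,2]<.085)&(np.ptp(p.astype(int),axis=-1)<22)
    q=P[m];best=None;rng=np.random.default_rng(0)
    for _ in range(400):
        a=q[rng.choice(len(q),3,False)]
        n=np.cross(a[1]-a[0],a[2]-a[0]);n/=np.linalg.norm(n)+1e-12
        if abs(n[2])<.8: continue
        i=abs((q-a[0])@n)<.003
        if best is None or i.sum()>best.sum():best=i
    A=np.c_[q[best][:,:2]-c,np.ones(best.sum())];k=np.linalg.lstsq(A,q[best][:,2],rcond=None)[0]
    print('plane slope x,y, z at c',k.round(3),best.sum(),'of',len(q))
E
cat > chk.py <<'E'
from h import *
import sys
p,P=shot('scene',sys.argv[1]);planes(P,p)
q,Q=shot('top',sys.argv[1].replace('s','t',1))
m=(P[...,2]>.004)&(P[...,2]<.014)&(abs(P[...,0]-.53)<.14)&(abs(P[...,1]+.21)<.11)&(p.min(-1)>150)
print('flange',P[m].min(0).round(4),P[m].max(0).round(4),m.sum())
o=manip.get_obs();print(o['tool_pos'],o['wrist_force'],o['ft_torque'],o['clock'],o['grip_width'])
E
python3 chk.py s5.png; python3 - <<'E'
import sys;sys.path.insert(0,'.')
import cv2
q=cv2.imread('pics/s5.png')[200:290,205:325];t=cv2.imread('pics/s4.png')[200:290,205:325]
f=lambda c:cv2.resize(c,(400,300),interpolation=cv2.INTER_CUBIC)
import numpy as np;cv2.imwrite('pics/c5.png',np.hstack([f(t),f(q)]))
E
```

```text
plane slope x,y, z at c [-0.086  0.024  0.042] 560 of 1014
flange [ 0.4446 -0.282   0.004 ] [ 0.6239 -0.1599  0.0139] 186
[ 0.46247407 -0.15859247  0.14177056] [ 1.18732611  0.52097664 -1.78565936] [ 0.17393389 -0.00934974  0.05294511] 10.075 0.006513091272649774
```

View pics/c5.png

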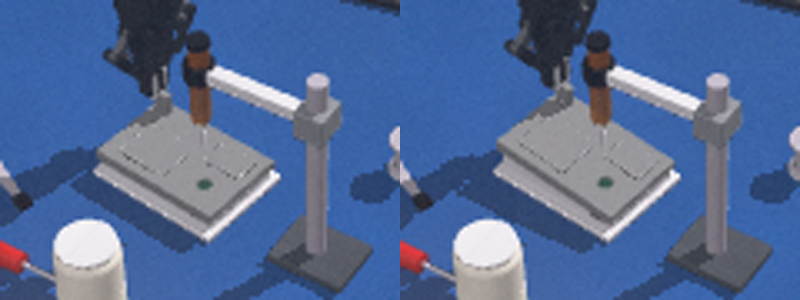

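The right half shows the tab corner raised, with the far edge and the carrier still seated, so the peel is working. I continue along the arc.

Request:
{"op": "play_rows", "data": {"targets": [[0.0044, -0.0006, 0.0146, 0, 1], [0.0047, -0.0007, 0.0145, 0, 1], [0.005, -0.0007, 0.0144, 0, 1], [0.0053, -0.0008, 0.0143, 0, 1], [0.0056, -0.0008, 0.0142, 0, 1], [0, 0, 0, 0, 1]]}}

```text
clock: 10.82
tool_pos: [0.4676, -0.1594, 0.1564]
tcp_rot: [0.071, 0.997, -0.0, 0.0]
wrist_force: [1.1, -0.3, -2.7]
grip_width: 0.0069
finger_force: 58.6
```

```bash
python3 chk.py s6.png
```

```text
plane slope x,y, z at c [-0.2    0.007  0.05 ] 584 of 1042
flange [ 0.4443 -0.2813  0.0042] [ 0.6253 -0.1599  0.0139] 183
[ 0.46750169 -0.15936329  0.15616133] [ 1.79259213 -0.25861808 -3.0531602 ] [-0.02455951 -0.0142785  -0.00659648] 10.925 0.006712129353988982
```

Request:
{"op": "play_rows", "data": {"targets": [[0.0059, -0.0008, 0.014, 0, 1], [0.0062, -0.0009, 0.0139, 0, 1], [0.0064, -0.0009, 0.0138, 0, 1], [0.0066, -0.0009, 0.0137, 0, 1], [0.0068, -0.001, 0.0136, 0, 1], [0.0072, -0.001, 0.0135, 0, 1], [0.0074, -0.001, 0.0134, 0, 1], [0, 0, 0, 0, 1]]}}

```text
clock: 11.92
tool_pos: [0.4769, -0.1606, 0.1756]
tcp_rot: [0.071, 0.997, -0.0, 0.0]
wrist_force: [-0.0, 0.1, -1.0]
grip_width: 0.0066
finger_force: 59.1
```

```bash
python3 chk.py s7.png
```

```text
plane slope x,y, z at c [-0.044  0.001  0.079] 558 of 976
flange [ 0.444 -0.283  0.004] [ 0.6236 -0.1602  0.0136] 185
[ 0.47662575 -0.16048292  0.17528131] [-0.09734276 -0.41166705 -0.98027462] [ 0.05618981 -0.0406486   0.00709321] 12.025 0.006654456244578614
```

```bash
python3 - <<'E'
import cv2,numpy as np
q=cv2.imread('pics/s7.png')[190:280,205:325];t=cv2.imread('pics/t7.png')[140:260,270:390]
f=lambda c,x,y:cv2.resize(c,(x,y),interpolation=cv2.INTER_CUBIC)
cv2.imwrite('pics/c7.png',np.hstack([f(q,480,360),f(t,320,360)]))
E
python3 - <<'E'
import sys;sys.path.insert(0,'.')
from h import *
p,P=shot('scene');planes(P,p)
m=(abs(P[...,0]-.53)<.11)&(abs(P[...,1]+.21)<.085)&(np.ptp(p.astype(int),axis=-1)<22)
print(np.histogram(P[m][:,2],np.arange(0,.13,.005)))
E
```

```text
plane slope x,y, z at c [-0.04   0.027  0.08 ] 560 of 1000
(array([ 67, 133,  89,  63,  71,  82,  44,   2,   0,   0,   0,   3,  15,
        52, 220, 416, 248,  28,   7,   6,   9,   6,  15,   7,  11]), array([0.   , 0.005, 0.01 , 0.015, 0.02 , 0.025, 0.03 , 0.035, 0.04 ,
       0.045, 0.05 , 0.055, 0.06 , 0.065, 0.07 , 0.075, 0.08 , 0.085,
       0.09 , 0.095, 0.1  , 0.105, 0.11 , 0.115, 0.12 , 0.125]))
```

View pics/c7.png

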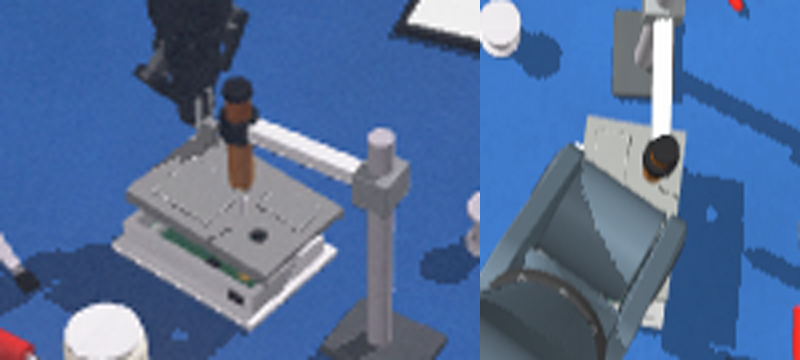

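The left half shows the cover free and nearly level, with the carrier seated below it. It sits about 12 mm under the needle tip, so I dip slightly, slide out sideways, then raise.

Request:
{"op": "play_rows", "data": {"targets": [[0, 0, -0.02, 0, 1], [0, 0, -0.02, 0, 1], [-0.01, 0.03, 0, 0, 1], [-0.02, 0.06, 0, 0, 1], [-0.02, 0.1, 0, 0, 1], [-0.02, 0.12, 0, 0, 1], [-0.02, 0.12, 0, 0, 1], [-0.01, 0.12, 0, 0, 1], [0, 0.12, 0.05, 0, 1], [0.02, 0.12, 0.1, 0, 1], [0.02, 0.12, 0.1, 0, 1], [0.02, 0.12, 0.06, 0, 1]]}}

```text
clock: 13.58
tool_pos: [0.4679, 0.0475, 0.2303]
tcp_rot: [0.071, 0.998, 0.0, 0.0]
wrist_force: [1.0, -0.2, -1.1]
grip_width: 0.007
finger_force: 59.1
```

Request:
{"op": "play_rows", "data": {"targets": [[0.02, 0.15, 0, 0, 1], [0.02, 0.15, 0, 0, 1], [0.02, 0.15, 0, 0, 1], [0.02, 0.15, 0, 0, 1], [0.02, 0.15, 0, 0, 1], [0.02, 0.15, 0, 0, 1], [0.02, 0.15, 0, 0, 1], [0.01, 0.1, 0, 0, 1], [0, 0.05, 0, 0, 1], [0, 0, 0, 0, 1], [0, 0, 0, 0, 1]]}}

```text
clock: 14.95
tool_pos: [0.4984, 0.2847, 0.2292]
tcp_rot: [0.071, 0.997, -0.0, -0.0]
wrist_force: [0.4, -0.4, -0.7]
grip_width: 0.0069
finger_force: 59.1
```

```bash
python3 - <<'E'
from h import *
p,P=shot('scene','s8.png');planes(P,p,(.568,.236))
q,Q=shot('top','t8.png')
for n,p,P in(('scene',p,P),('top',q,Q)):
    m=(abs(P[...,0]-.568)<.12)&(abs(P[...,1]-.236)<.12)&(P[...,2]>.09)&(P[...,2]<.165)&(np.ptp(p.astype(int),axis=-1)<22)
    print(n,cv2.minAreaRect(P[m][:,:2].astype(np.float32)),P[m].mean(0),m.sum(),np.histogram(P[m][:,2],np.arange(.09,.17,.008))[0])
o=manip.get_obs();print(o['tool_pos'],o['wrist_force'],o['clock'])
cv2.imwrite('pics/c8.png',cv2.resize(cv2.cvtColor(np.vstack([q[120:260,120:400]]),cv2.COLOR_RGB2BGR),(800,400)))
E
```

```text
Traceback (most recent call last):
  File "h.py", line 20, in planes
    a=q[rng.choice(len(q),3,False)]
        ~~~~~~~~~~^^^^^^^^^^^^^^^^
  File "numpy/random/_generator.pyx", line 864, in numpy.random._generator.Generator.choice
ValueError: a must be a positive integer unless no samples are taken
```

```bash
sed -i 's/def planes(P,p,c=(.53,-.21)):/def planes(P,p,c=(.53,-.21),lo=.03,hi=.085):/; s/(P\[...,2\]>.03)&(P\[...,2\]<.085)/(P[...,2]>lo)\&(P[...,2]<hi)/' h.py
cat > c8.py <<'E'
from h import *
p,P=shot('scene','s8.png')
q,Q=shot('top','t8.png')
for n,p,P in(('scene',p,P),('top',q,Q)):
    try: planes(P,p,(.568,.236),.08,.17)
    except Exception as e: print(e)
    m=(abs(P[...,0]-.568)<.12)&(abs(P[...,1]-.236)<.12)&(P[...,2]>.09)&(P[...,2]<.148)&(np.ptp(p.astype(int),axis=-1)<22)
    print(n,cv2.minAreaRect(P[m][:,:2].astype(np.float32)),P[m].mean(0),m.sum(),np.histogram(P[m][:,2],np.arange(.09,.17,.008))[0])
o=manip.get_obs();print(o['tool_pos'],o['wrist_force'],o['clock'])
f=lambda c:cv2.resize(cv2.cvtColor(c,cv2.COLOR_RGB2BGR),(400,400),interpolation=cv2.INTER_CUBIC)
cv2.imwrite('pics/c8.png',np.hstack([f(q[140:260,130:250]),f(p[130:300,230:400] if 0 else shot('scene')[0][110:270,220:380])]))
E
python3 c8.py
```

```text
plane slope x,y, z at c [-0.054 -0.001  0.133] 411 of 753
scene ((0.5716754198074341, 0.231249138712883), (0.1213349774479866, 0.1696149706840515), 79.83212280273438) [0.57407916 0.22557725 0.13102137] 724 [  0   0   3  38 251 384  47   1   0   0]
plane slope x,y, z at c [-0.048  0.017  0.133] 1520 of 2160
top ((0.5685193538665771, 0.23486293852329254), (0.10981424152851105, 0.16519591212272644), 82.56173706054688) [0.57069287 0.23036324 0.13230751] 2160 [   0    0    0   19  559 1446  136    0    0    0]
[0.49875887 0.28463326 0.22929874] [-0.02505591  0.12696809 -1.77991296] 15.1
```

View pics/c8.png

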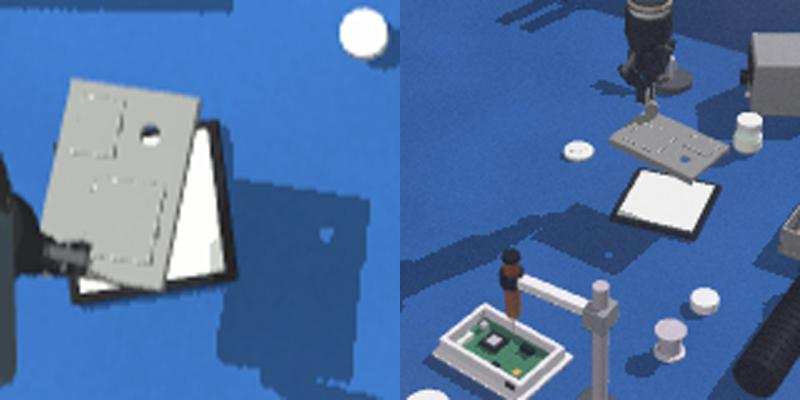

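```bash
python3 - <<'E'
from h import *
p=cv2.cvtColor(cv2.imread('pics/s8.png'),cv2.COLOR_BGR2RGB).astype(int)
c=p[245:270,250:285];w=np.clip(c[...,0]-c[...,2]-40,0,None);Y,X=np.indices(w.shape)
n='scene';k=calibration(n);K=np.array(k["intrinsics"]);T=np.array(k["world_from_camera"])
def ray(u,v,z):
    d=T[:3,:3]@np.array([(u-K[0,2])/K[0,0],(v-K[1,2])/K[1,1],1]);o=T[:3,3];return (o+d*(z-o[2])/d[2]).round(4)
u,v=(X*w).sum()/w.sum()+250,(Y*w).sum()/w.sum()+245
print('pad',u,v,(w>0).sum(),ray(u,v,.014),'tip',ray(265.55,243.5,.09))
q,Q=shot('top');m=(Q[...,2]>.004)&(Q[...,2]<.035)&(abs(Q[...,0]-.53)<.13)&(abs(Q[...,1]+.21)<.1)&(q.min(-1)>130)
r=cv2.minAreaRect(Q[m&(Q[...,2]<.012)][:,:2].astype(np.float32));print(r)
T=np.array(calibration('top')["world_from_camera"]);K=np.array(calibration('top')["intrinsics"])
c=q[190:220,315:345].astype(int);w=np.clip(c[...,0]-c[...,2]-40,0,None);Y,X=np.indices(w.shape);w[:12]=0
u,v=(X*w).sum()/w.sum()+315,(Y*w).sum()/w.sum()+190;print('top pad',u,v,(w>0).sum(),ray(u,v,.014));print(w)
E
```

```text
pad 266.1192214111922 258.4014598540146 8 [ 0.5747 -0.2344  0.014 ] tip [ 0.5763 -0.2358  0.09  ]
((0.5312475562095642, -0.20641350746154785), (0.12353873997926712, 0.17223435640335083), 82.3922119140625)
top pad 330.03013029315963 203.72312703583063 16 [ 0.5727 -0.2323  0.014 ]
[[  0   0   0   0   0   0   0   0   0   0   0   0   0   0   0   0   0   0
    0   0   0   0   0   0   0   0   0   0   0   0]
 [  0   0   0   0   0   0   0   0   0   0   0   0   0   0   0   0   0   0
    0   0   0   0   0   0   0   0   0   0   0   0]
 [  0   0   0   0   0   0   0   0   0   0   0   0   0   0   0   0   0   0
    0   0   0   0   0   0   0   0   0   0   0   0]
 [  0   0   0   0   0   0   0   0   0   0   0   0   0   0   0   0   0   0
    0   0   0   0   0   0   0   0   0   0   0   0]
 [  0   0   0   0   0   0   0   0   0   0   0   0   0   0   0   0   0   0
    0   0   0   0   0   0   0   0   0   0   0   0]
 [  0   0   0   0   0   0   0   0   0   0   0   0   0   0   0   0   0   0
    0   0   0   0   0   0   0   0   0   0   0   0]
 [  0   0   0   0   0   0   0   0   0   0   0   0   0   0   0   0   0 
[... 2230 characters left out ...]
  0   0   0   0   0   0
    0   0   0   0   0   0   0   0   0   0   0   0]
 [  0   0   0   0   0   0   0   0   0   0   0   0   0   0   0   0   0   0
    0   0   0   0   0   0   0   0   0   0   0   0]
 [  0   0   0   0   0   0   0   0   0   0   0   0   0   0   0   0   0   0
    0   0   0   0   0   0   0   0   0   0   0   0]
 [  0   0   0   0   0   0   0   0   0   0   0   0   0   0   0   0   0   0
    0   0   0   0   0   0   0   0   0   0   0   0]
 [  0   0   0   0   0   0   0   0   0   0   0   0   0   0   0   0   0   0
    0   0   0   0   0   0   0   0   0   0   0   0]
 [  0   0   0   0   0   0   0   0   0   0   0   0   0   0   0   0   0   0
    0   0   0   0   0   0   0   0   0   0   0   0]]
```

The pad is within about 2 mm of the needle tip. A small final trim remains, then I hold.

Request:
{"op": "play_rows", "data": {"targets": [[-0.006, 0.005, 0.01, 0, 1], [-0.006, 0.005, 0.005, 0, 1], [0, 0, 0, 0, 1], [0, 0, 0, 0, 1], [0, 0, 0, 0, 1], [0, 0, 0, 0, 1]]}}

```text
clock: 15.95
tool_pos: [0.4963, 0.2874, 0.2322]
tcp_rot: [0.071, 0.997, -0.0, -0.0]
wrist_force: [-0.1, 0.7, -1.4]
grip_width: 0.0067
finger_force: 59.1
```

```bash
python3 c8.py && python3 -c "
from bench import order
print(order.hand_in())"
```

```text
plane slope x,y, z at c [-0.052 -0.005  0.135] 381 of 749
scene ((0.5683743953704834, 0.23532016575336456), (0.11931733042001724, 0.17113882303237915), 82.45584106445312) [0.57315465 0.22825983 0.13397945] 720 [  0   0   0  15 127 425 150   3   0   0]
plane slope x,y, z at c [-0.051  0.023  0.136] 1574 of 2167
top ((0.5662428736686707, 0.23822253942489624), (0.1103171780705452, 0.16502812504768372), 82.48029327392578) [0.56861006 0.23330073 0.1353458 ] 2167 [   0    0    0    6  170 1468  522    1    0    0]
[0.49630046 0.28743728 0.23227624] [-0.16225902  1.33311882 -1.082791  ] 16.05
the job is handed in; nothing more can be done
None
```

I handed the job in at about 16 s: the carrier is on the bench with its brass pad about 2 mm from under the needle tip, and the peeled cover is held about 12 cm above the light panel, centred to within 2 mm and about 3° off level.

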